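Change over the press punches in reverse order

ROBOT

A 6-joint arm with a two-finger parallel gripper is mounted at the origin on the work surface. World frame = base frame: x ahead of the robot, y to its left, z up, the work surface at z = 0. Lengths are in m, angles in rad, forces in N, time in s.
With the tool pointing down it reaches from about 0.4 to 0.825 m from the base axis. Payload 7 kg.
Tool frame: the origin (TCP) lies midway between the tips of the shut fingers; the grasp point (between the pads) lies 19 mm behind it; z points along the fingers, y is the line along which they close (so a half turn about z gives the same grasp; the last joint's range is limited). The gripper opens to 85 mm and grips with 20 to 120 N. Pads are 22 mm wide; open, the fingers measure 114 mm over their backs; the gripper's body (76 mm by 85 mm) begins 54 mm behind the grasp point. The pads swing forward as they close: fully open they stand 13 mm farther back than shut.
Start: joints at [1.638, 0.359, 0.012, 0, -1.224, -0.288], TCP at [0.148, 0.659, 0.204] pointing down, gripper open.
Joint ranges: [-3.07, 3.07], [-1.43, 2.12], [-1.02, 1.25], [-3.03, 1.67], [-3.05, -0], [-3.03, 3.03]. Speed limits (rad/s): [2.39, 2.39, 3.01, 3.14, 3.14, 3.14].

INTERFACE

Orientations are given as a unit quaternion [x, y, z, w].
In Python, from plant import arm, cams, nets gives the robot as it stands. The module is installed in compiled form; this text tells all that it offers.
- The arm moves only by the shell command python3 -m pendant 'ROWS' [OPENING]. ROWS is JSON, one flat list of numbers, 6 for each row, row after row: the shift along the tool's x, y, z in units of 30 mm (1.0 is 30 mm), then the turn, a rotation vector about the tool's x, y, z in units of 6 degrees (1.0 is 6 degrees). A call has 1 to 12 rows; each row is the pose to reach, as a shift and turn from the pose commanded when the call began, along the tool's axes at that moment; what a row does not reach only later rows make up. A row lasts 1/12 s, in which the tool goes at most 41.7 mm and 7.16 degrees, less where a joint would pass 70% of its speed; a pose out of reach is approached as far as the arm can. A call with a gripper value outside its range is refused whole. OPENING is the opening, from -1 (shut) to 1 (fully open), so that 0 is half open, set as the call begins (- or left out, the last holds). The fingers move at their own pace and stop on an object; the grip force is fixed at half the most. Time passes only in rows, so rows that repeat a pose let the fingers close. It gives the time, the measured TCP pose, the force, the opening and the grip force at its end, in the units of the state.
- arm.state(): the state, without advancing time (a new reading comes with each control period).
- cams.read_camera(name): name is "scene" or "top"; returns a dict with "color" (420x560x3 uint8, red, green, blue), "fx", "fy", "cx", "cy" (pixels), "k1" (the pictures are not rectified: a ray, as slopes to the right and down, at radius r is drawn at 1 + k1 r^2 times it, then the intrinsics apply), "position" and "orientation" of the camera in the world. Camera axes: x right, y up, looking along -z (the intrinsics and any distortion apply to the point x, -y, -z); pixel columns grow to the right and rows downward; lengths in m; the calibration is good to about 2 mm. A picture is of the moment at which its call begins. There is no depth.
- arm.job_done(): hands the job in; it is judged then, once.
Trained networks look in the newest picture that a camera, given by its name, has taken for a name from the list of things; names that differ only in an ending like _2 or _b are one class to them, and where a whole thing is asked for, a point or a joint stands for the part that bears it (a point fixed in the world has none). Each returns a list of dicts, best first, with "p" (0 to 1); they miss things now and then, are a little off and sometimes report something else, mostly with a low value. They report only what shows in the picture. A call takes as long as a camera call. They do not tell look-alikes from the thing itself.
- nets.recognise(target, camera): "rect" ([centre column, centre row, width, height] in pixels, round what is visible of it).
- nets.trace(target, camera): "pixels" (420x560 bool, what is visible of it) and "rect" ([centre column, centre row, width, height] in pixels, round what is visible of it).
- nets.tip_of(target, camera): "xy" ([column, row] in pixels: a listed point, or the origin of a listed thing).
The state is a dict: "time": time; "qpos": joint angles; "joint_velocities": joint speeds; "tau": joint torques, N m; "position": TCP position; "orientation": TCP orientation; "ft_force": force on the tool from outside, world axes, zero at the start; "ft_torque": the same for the moment, N m; "gripper_width": finger opening in m; "gripper_force": force on a finger pad.
Only numpy, scipy, OpenCV 4.12 (cv2) and the standard library are available. Lean on these libraries where they do the work, as an engineer would, in place of code of your own. Each camera call takes 0.05 s, during which the arm holds its last target. There are 200 camera calls.

TASK

Move the four steel press punches from the wooden storage tray into the steel tool tray in reverse order, as seen from the robot's base: the punch that starts leftmost goes into the rightmost pocket, the second from the left into the second from the right, and so on. Set each one down upright on the floor near the middle of its own pocket without letting it drop.

Things in the scene. Friction and masses are not known exactly. Their poses are not given: they have to be found in the camera images.
- wood_tray: Pale wood storage tray, 65 x 245 mm, fixed, four 55 mm square pockets centred at x = 0, y = +90, +30, -30, -90 mm. Floor 5 mm above the table, walls 5 mm thick, tops at 16 mm. Origin: centre of underside, on the table; y along the row to the robot's left, x away from the robot, within 20 degrees. Starts with a punch on a cork pad in each pocket; to the left or right of the steel tray.
- steel_tray: Stainless steel tool tray of the same shape, 65 x 245 mm, fixed, four 55 mm square pockets centred at x = 0, y = +90, +30, -30, -90 mm. Floor 5 mm above the table, walls 5 mm thick, tops at 16 mm. Origin: centre of underside, on the table; y along the row to the robot's left, x away from the robot, within 20 degrees. Starts empty, no pads; left or right of the wooden one.
- punch_pin: Loose steel press punch, about 0.3 kg, upright: round foot 32 mm wide, 8 mm high; round body 28 mm wide from 8 to 50 mm above the underside (grip here); on top a slim round pin, 10 mm in diameter and 25 mm high (75 mm in all). Origin: centre of the underside of the foot; z up; any turn about z.
- pad_pin: Thin cork pad (round, 46 mm in diameter), 4 mm thick, fixed on the floor of the wooden-tray pocket in which the pin punch stands at the start; it stays there and so marks where that punch came from. The four pads are in a different order each time. Origin: centre of its underside.
- punch_square: Loose steel press punch, about 0.3 kg, upright: round foot 32 mm wide, 8 mm high; round body 28 mm wide from 8 to 50 mm above the underside (grip here); on top a square block 21 x 21 mm, 18 mm high (68 mm in all). Origin: centre of the underside of the foot; z up; any turn about z.
- pad_square: Thin cork pad (square, 44 mm), 4 mm thick, fixed on the floor of the wooden-tray pocket in which the square punch stands at the start; it stays there and so marks where that punch came from. The four pads are in a different order each time. Origin: centre of its underside.
- punch_mushroom: Loose steel press punch, about 0.3 kg, upright: round foot 32 mm wide, 8 mm high; round body 28 mm wide from 8 to 50 mm above the underside (grip here); on top a flat round cap 28 mm in diameter and 8 mm thick on a 12 mm neck (70 mm in all). Origin: centre of the underside of the foot; z up; any turn about z.
- pad_mushroom: Thin cork pad (cross-shaped: a 38 mm disc with four arms, 52 mm across), 4 mm thick, fixed on the floor of the wooden-tray pocket in which the mushroom punch stands at the start; it stays there and so marks where that punch came from. The four pads are in a different order each time. Origin: centre of its underside.
- punch_fork: Loose steel press punch, about 0.3 kg, upright: round foot 32 mm wide, 8 mm high; round body 28 mm wide from 8 to 50 mm above the underside (grip here); on top two upright prongs, each 7 x 18 mm, with a 10 mm gap between them, 22 mm high (72 mm in all). Origin: centre of the underside of the foot; z up; any turn about z; the prongs stand side by side along x.
- pad_fork: Thin cork pad (rectangular, 38 x 52 mm, long side along the row), 4 mm thick, fixed on the floor of the wooden-tray pocket in which the fork punch stands at the start; it stays there and so marks where that punch came from. The four pads are in a different order each time. Origin: centre of its underside.
Things that resemble listed ones, but are neither listed nor needed, are in the scene too. Leave any green or red look-alike of the punch_square alone.

How it is judged:
At the end, for the whole second after the job is handed in: Each punch stands upright (within 0.1 rad), at rest on the floor (within 4 mm) of its own steel-tray pocket, within 15 mm of the pocket's centre along and across the row. From wooden pockets at y = +90, +30, -30, -90 mm to steel pockets at -90, -30, +30, +90 mm (((y of pad_pin in the frame of wood_tray between 0.07 and 0.11 m and y of punch_pin in the frame of steel_tray between -0.105 and -0.075 m) or (y of pad_pin in the frame of wood_tray between 0.01 and 0.05 m and y of punch_pin in the frame of steel_tray between -0.045 and -0.015 m) or (y of pad_pin in the frame of wood_tray between -0.05 and -0.01 m and y of punch_pin in the frame of steel_tray between 0.015 and 0.045 m) or (y of pad_pin in the frame of wood_tray between -0.11 and -0.07 m and y of punch_pin in the frame of steel_tray between 0.075 and 0.105 m)) and x of punch_pin in the frame of steel_tray between -0.015 and 0.015 m and z of punch_pin in the frame of steel_tray between 0.001 and 0.009 m and angle between each of punch_pin, punch_square, punch_mushroom, punch_fork's own z axis and vertical below 0.1 rad and linear speed of each of punch_pin, punch_square, punch_mushroom, punch_fork below 0.02 m/s and ((y of pad_square in the frame of wood_tray between 0.07 and 0.11 m and y of punch_square in the frame of steel_tray between -0.105 and -0.075 m) or (y of pad_square in the frame of wood_tray between 0.01 and 0.05 m and y of punch_square in the frame of steel_tray between -0.045 and -0.015 m) or (y of pad_square in the frame of wood_tray between -0.05 and -0.01 m and y of punch_square in the frame of steel_tray between 0.015 and 0.045 m) or (y of pad_square in the frame of wood_tray between -0.11 and -0.07 m and y of punch_square in the frame of steel_tray between 0.075 and 0.105 m)) and x of punch_square in the frame of steel_tray between -0.015 and 0.015 m and z of punch_square in the frame of steel_tray between 0.001 and 0.009 m and ((y of pad_mushroom in the frame of wood_tray between 0.07 and 0.11 m and y of punch_mushroom in the frame of steel_tray between -0.105 and -0.075 m) or (y of pad_mushroom in the frame of wood_tray between 0.01 and 0.05 m and y of punch_mushroom in the frame of steel_tray between -0.045 and -0.015 m) or (y of pad_mushroom in the frame of wood_tray between -0.05 and -0.01 m and y of punch_mushroom in the frame of steel_tray between 0.015 and 0.045 m) or (y of pad_mushroom in the frame of wood_tray between -0.11 and -0.07 m and y of punch_mushroom in the frame of steel_tray between 0.075 and 0.105 m)) and x of punch_mushroom in the frame of steel_tray between -0.015 and 0.015 m and z of punch_mushroom in the frame of steel_tray between 0.001 and 0.009 m and ((y of pad_fork in the frame of wood_tray between 0.07 and 0.11 m and y of punch_fork in the frame of steel_tray between -0.105 and -0.075 m) or (y of pad_fork in the frame of wood_tray between 0.01 and 0.05 m and y of punch_fork in the frame of steel_tray between -0.045 and -0.015 m) or (y of pad_fork in the frame of wood_tray between -0.05 and -0.01 m and y of punch_fork in the frame of steel_tray between 0.015 and 0.045 m) or (y of pad_fork in the frame of wood_tray between -0.11 and -0.07 m and y of punch_fork in the frame of steel_tray between 0.075 and 0.105 m)) and x of punch_fork in the frame of steel_tray between -0.015 and 0.015 m and z of punch_fork in the frame of steel_tray between 0.001 and 0.009 m); the robot touches nothing.
It fails at once if a punch is dropped (moves out of the fingers faster than 0.75 m/s, a fall of about 3 cm) ((contact force between the fingers and punch_pin below 0.05 N and linear speed of punch_pin above 0.75 m/s) or (contact force between the fingers and punch_square below 0.05 N and linear speed of punch_square above 0.75 m/s) or (contact force between the fingers and punch_mushroom below 0.05 N and linear speed of punch_mushroom above 0.75 m/s) or (contact force between the fingers and punch_fork below 0.05 N and linear speed of punch_fork above 0.75 m/s)).
It also fails if it takes over 99 s, if anything falls off the work surface, if the arm or the gripper's body presses on something with over 40 N, if the wrist force passes 120 N, or if a joint passes its speed limit or range.

## Working session

There is one attempt and no reset: what is moved stays moved. The work goes in short steps, Python scripts to look and compute and a shell command to move; the robot and the scene stay as the last step left them, time stands still between calls to the robot, and variables do not carry over. Pictures are saved under pics/ and viewed, at most 14 in all, crops included, and the job is handed in when it is done.

```bash
mkdir -p pics; cat > h.py <<'E'
import numpy as np, cv2
from scipy.spatial.transform import Rotation as R
from plant import arm, cams, nets
def ray(c,uv):
    uv=np.array(uv,float); d=np.array([(uv[0]-c['cx'])/c['fx'],(uv[1]-c['cy'])/c['fy']]); s=d.copy()
    for _ in range(20): s=d/(1+c['k1']*(s@s))
    return R.from_quat(c['orientation']).apply([s[0],-s[1],-1])
def at_z(c,uv,z):
    r=ray(c,uv); p=np.array(c['position']); return p+r*(z-p[2])/r[2]
def proj(c,P):
    q=R.from_quat(c['orientation']).inv().apply(np.array(P)-c['position'])
    s=np.array([q[0],-q[1]])/-q[2]; s=s*(1+c['k1']*(s@s))
    return np.array([c['fx']*s[0]+c['cx'],c['fy']*s[1]+c['cy']])
def save(c,n): cv2.imwrite('pics/'+n,c['color'][:,:,::-1])
E
python3 - <<'E'
from h import *
np.set_printoptions(precision=4,suppress=True)
for n in('scene','top'):
    c=cams.read_camera(n); save(c,n+'0.png'); print(n,np.array(c['position']),np.array(c['orientation']),c['fx'],c['k1'])
    for t in('wood_tray','steel_tray','punch_pin','punch_square','punch_mushroom','punch_fork'):
        for d in nets.tip_of(t,n)[:3]: print(t,round(d['p'],2),np.array(d['xy']),at_z(c,d['xy'],0 if 'tray' in t else .009))
s=arm.state(); print(s['position'],s['orientation'],s['gripper_width'],s['time'])
E
```

```text
scene [1.1571 0.4748 0.6519] [0.1878 0.3851 0.8091 0.4022] 400.38695241658473 -0.0023588265298215747
wood_tray 0.79 [340.9 242.6] [0.5493 0.1852 0.    ]
steel_tray 0.72 [217.  194.6] [ 0.5904 -0.1702  0.    ]
punch_pin 0.88 [319.1 218.8] [0.5185 0.105  0.009 ]
punch_square 0.84 [409.7 287.6] [0.5859 0.366  0.009 ]
punch_square 0.6 [357.1 297.8] [0.6723 0.2936 0.009 ]
punch_square 0.56 [369.3 272.4] [0.5988 0.2821 0.009 ]
punch_mushroom 0.7 [350.1 247.8] [0.5596 0.2141 0.009 ]
punch_mushroom 0.24 [366.5 267.5] [0.5901 0.271  0.009 ]
punch_fork 0.59 [332.6 234. ] [0.5447 0.1593 0.009 ]
punch_fork 0.32 [369.3 266.7] [0.5844 0.2747 0.009 ]
top [0.4187 0.0392 0.9801] [-0.0569  0.0503  0.7134 -0.6966] 467.85213272358385 -0.06850502625874945
wood_tray 0.69 [212.1 216. ] [0.5631 0.189  0.    ]
wood_tray 0.6 [200.2 212.2] [0.5719 0.2144 0.    ]
steel_tray 0.83 [381.2 203.1] [ 0.582 -0.171  0.   ]
steel_tray 0.73 [173.9 209.6] [0.5789 0.2709 0.    ]
punch_pin 0.79 [253.4 225.6] [0.5394 0.1009 0.009 ]
punch_square 0.81 [130.7 214.1] [0.5701 0.3612 0.009 ]
punch_square 0.7 [164.2 166.4] [0.672 0.291 0.009]
punch_square 0.55 [174.  208.8] [0.5792 0.2685 0.009 ]
punch_mushroom 0.63 [198.  214.4] [0.5659 0.2174 0.009 ]
punch_mushroom 0.61 [255.6 230.4] [0.5292 0.0965 0.009 ]
punch_fork 0.72 [223.9 223. ] [0.5464 0.1628 0.009 ]
[0.1479 0.6586 0.2039] [ 0.9939 -0.1102 -0.      0.    ] 0.08570488498117138 0.7
```

View pics/scene0.png

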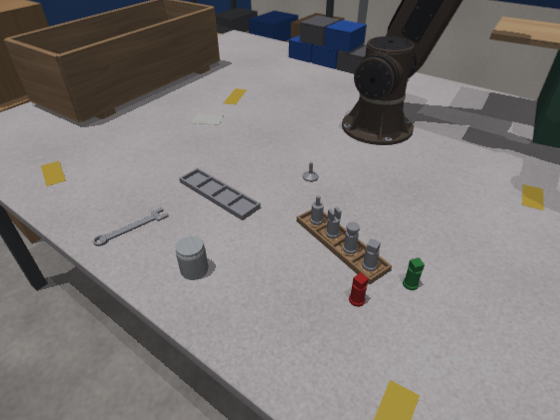

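View pics/top0.png

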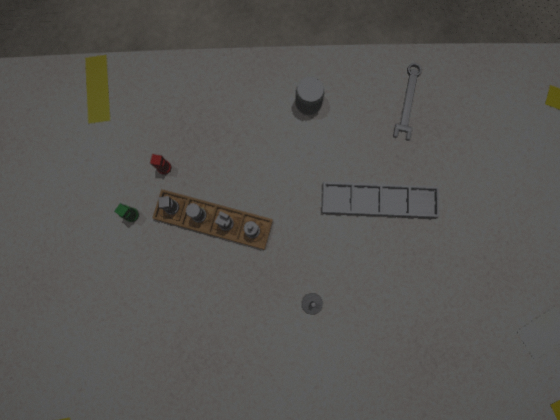

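The tops show order left to right: square (~167,203), mushroom (195,212), fork (224,221), pin (251,229); steel tray is to the right (~379,201). The decoys are red (161,164), green (127,213) and a pin-like thing at (312,303). Next I'll measure the trays and punches.

```bash
cat > m.py <<'E'
from h import *
np.set_printoptions(precision=4,suppress=True)
for n in('top','scene'):
    c=cams.read_camera(n)
    for t in('wood_tray','steel_tray'):
        for d in nets.trace(t,n)[:2]:
            m=d['pixels'].astype(np.uint8)
            k=max(cv2.findContours(m,cv2.RETR_EXTERNAL,cv2.CHAIN_APPROX_NONE)[0],key=cv2.contourArea)[:,0]
            w=np.array([at_z(c,p,.014)[:2] for p in k],np.float32)
            (x,y),sz,a=cv2.minAreaRect(w*1000); print(n,t,round(d['p'],2),d['rect'],(x,y),sz,a)
    for t in('punch_pin','punch_square','punch_mushroom','punch_fork'):
        d=nets.trace(t,n)[:3]
        for e in d: print(n,t,round(e['p'],2),np.round(e['rect']))
c=cams.read_camera('top'); im=c['color'][175:260,140:450][:,:,::-1]
cv2.imwrite('pics/crop.png',cv2.convertScaleAbs(cv2.resize(im,None,fx=2.58,fy=2.58,interpolation=2),alpha=1.5))
E
python3 m.py
```

```text
top wood_tray 0.63 [214.0, 219.1, 121.8, 62.9] (555.50146484375, 186.844482421875) (245.75404357910156, 67.60899353027344) 72.82781982421875
top steel_tray 0.83 [380.5, 201.0, 113.7, 35.4] (588.39306640625, -166.94464111328125) (244.0804443359375, 67.8765640258789) 86.12189483642578
top punch_pin 0.59 [251. 228.  18.  19.]
top punch_square 0.71 [158. 162.  15.  21.]
top punch_square 0.58 [129. 213.  25.  23.]
top punch_square 0.5 [170. 205.  17.  19.]
top punch_mushroom 0.62 [196. 212.  19.  17.]
top punch_fork 0.68 [225. 222.  16.  14.]
scene wood_tray 0.93 [344.5, 243.5, 96.6, 71.0] (557.9674682617188, 185.83135986328125) (257.9792175292969, 80.70396423339844) 73.65974426269531
scene steel_tray 0.86 [218.2, 192.9, 84.9, 50.9] (590.286376953125, -166.09231567382812) (258.2772521972656, 79.0515365600586) 86.43696594238281
scene punch_pin 0.82 [317. 210.  11.  30.]
scene punch_square 0.69 [373. 255.  21.  23.]
scene punch_square 0.62 [412. 276.  18.  29.]
scene punch_square 0.61 [358. 289.  18.  36.]
scene punch_mushroom 0.82 [352. 238.  21.  32.]
scene punch_fork 0.54 [334. 224.  13.  32.]
```

View pics/crop.png

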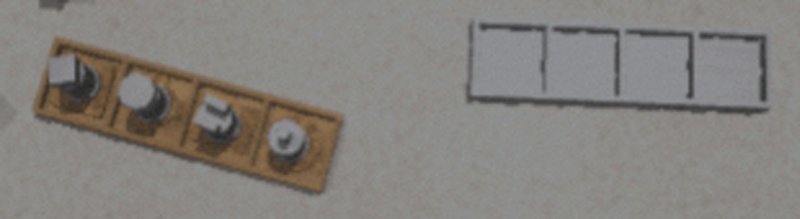

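```bash
cat > m2.py <<'E'
from h import *
np.set_printoptions(precision=4,suppress=True)
c=cams.read_camera('top')
px=lambda x,y:(140+(x+.5)/2.58-.5,175+(y+.5)/2.58-.5)
T={'wood':(np.array([.556,.187]),np.radians(73.2-90)),'steel':(np.array([.589,-.167]),np.radians(86.2-90))}
def M(t): a=T[t][1]; return np.array([[np.cos(a),-np.sin(a)],[np.sin(a),np.cos(a)]])
for n,(x,y,z) in dict(square=(64,70,.077),mush=(137,91,.079),fork=(213,113,.081),pin=(287,138,.059)).items():
    w=at_z(c,px(x,y),z)[:2]; print(n,w,'in wood',M('wood').T@(w-T['wood'][0]))
for t in T:
    for y in(.09,.03,-.03,-.09): print(t,y,T[t][0]+M(t)@[0,y])
im=cv2.convertScaleAbs(cv2.resize(c['color'][175:260,140:450][:,:,::-1],None,fx=2.58,fy=2.58,interpolation=2),alpha=1.5)
def ip(P): u=proj(c,P); return tuple(int(v) for v in ((u[0]+.5-140)*2.58-.5,(u[1]+.5-175)*2.58-.5))
for t in T:
    q=[ip([*(T[t][0]+M(t)@[a,b]),.016]) for a,b in((.0325,.1225),(.0325,-.1225),(-.0325,-.1225),(-.0325,.1225))]
    cv2.polylines(im,[np.array(q)],True,(0,255,255),1)
cv2.imwrite('pics/crop2.png',im)
E
python3 m2.py
```

```text
square [0.5823 0.2716] in wood [0.0008 0.0886]
mush [0.5644 0.2148] in wood [-0.0001  0.0291]
fork [0.5458 0.1568] in wood [-0.001  -0.0319]
pin [0.5281 0.1027] in wood [-0.0023 -0.0888]
wood 0.09 [0.582  0.2732]
wood 0.03 [0.5647 0.2157]
wood -0.03 [0.5473 0.1583]
wood -0.09 [0.53   0.1008]
steel 0.09 [ 0.595  -0.0772]
steel 0.03 [ 0.591  -0.1371]
steel -0.03 [ 0.587  -0.1969]
steel -0.09 [ 0.583  -0.2568]
```

View pics/crop2.png

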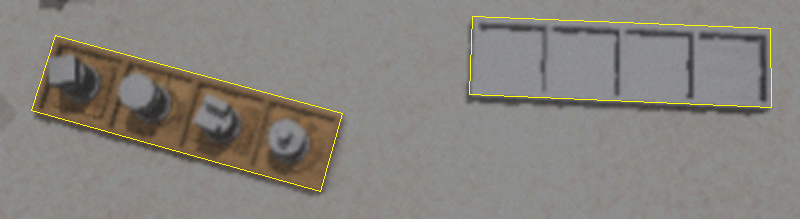

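The steel outline sits about 1–2 mm far, so I'll use x − 1 mm. The punches lie within 2 mm of their pocket centres. Next is a helper that converts goals to row units.

```bash
cat > go.py <<'E'
# usage: go.py x y z [yaw of tray deg]: shift/turn in row units from the current pose
from h import *; import sys
def go(x,y,z,a):
    s=arm.state(); r=R.from_quat(s['orientation']); a=np.radians(a); ty=-np.array([np.cos(a),np.sin(a),0]); tz=np.array([0,0,-1.])
    g=R.from_matrix(np.c_[np.cross(ty,tz),ty,tz])
    d=r.inv().apply(np.array([x,y,z])-s['position'])/.03; t=np.degrees((r.inv()*g).as_rotvec())/6
    print(np.round(d,2),np.round(t,2),'norm mm',round(np.linalg.norm(d)*30),'j',np.round(s['qpos'],2),'t',s['time'])
v=list(map(float,sys.argv[1:]))
for i in range(0,len(v),4): go(*v[i:i+4])
E
python3 go.py .529 .102 .2 -16.8
```

```text
[16.46 15.32  0.13] [-0.    0.   15.69] norm mm 675 j [ 1.64  0.36  0.01  0.   -1.22 -0.29] t 1.5
```

```bash
python3 -m pendant '[16.46,15.32,0,0,0,15.7,16.46,15.32,0,0,0,15.7,16.46,15.32,0,0,0,15.7,16.46,15.32,0,0,0,15.7,16.46,15.32,0,0,0,15.7,16.46,15.32,0,0,0,15.7,16.46,15.32,0,0,0,15.7,16.46,15.32,0,0,0,15.7,16.46,15.32,0,0,0,15.7,16.46,15.32,0,0,0,15.7,16.46,15.32,0,0,0,15.7,16.46,15.32,0,0,0,15.7]' 0.6; python3 go.py .529 .102 .12 -16.8
```

```text
time: 2.5
position: [0.4311, 0.2443, 0.2044]
orientation: [-0.65, 0.76, 0.0, 0.001]
ft_force: [2.0, 0.4, -0.0]
gripper_width: 0.0687
gripper_force: 0.0
[ 4.18 -3.96  2.81] [-0.01  0.01  1.31] norm mm 192 j [ 0.91  0.06 -0.37  0.   -1.14 -1.07] t 2.5
```

```bash
python3 -m pendant '[4.18,-3.96,1.5,0,0,1.3,4.18,-3.96,1.5,0,0,1.3,4.18,-3.96,2.8,0,0,1.3,4.18,-3.96,2.8,0,0,1.3,4.18,-3.96,2.8,0,0,1.3,4.18,-3.96,2.8,0,0,1.3,4.18,-3.96,2.8,0,0,1.3,4.18,-3.96,2.8,0,0,1.3]' 0.6; python3 go.py .529 .102 .027 -16.8; python3 -c "
from h import *
save(cams.read_camera('scene'),'s1.png')"
```

```text
time: 3.17
position: [0.5293, 0.1044, 0.1202]
orientation: [-0.599, 0.801, -0.0, 0.0]
ft_force: [0.7, -0.1, 0.8]
gripper_width: 0.0685
gripper_force: 0.0
[ 0.08 -0.01  3.11] [-0.    0.    0.06] norm mm 93 j [ 0.56  0.21 -0.4   0.   -0.96 -0.85] t 3.1667
```

View pics/s1.png

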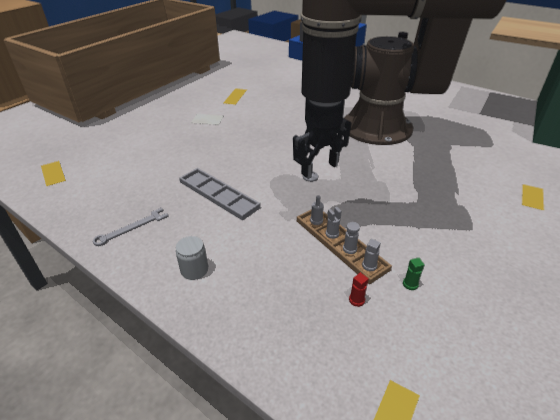

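```bash
python3 -c "
from h import *
c=cams.read_camera('scene')
for P in([.529,.104,.12],[.529,.104,.128],[.56,.093,.128],[.497,.114,.128],[.529,.102,.084],[.529,.102,.009]): print(P,proj(c,P))"
```

```text
[0.529, 0.104, 0.12] [318.96294863 183.83853902]
[0.529, 0.104, 0.128] [319.16601654 180.9395134 ]
[0.56, 0.093, 0.128] [307.24080355 185.8139387 ]
[0.497, 0.114, 0.128] [330.58133042 175.85730983]
[0.529, 0.102, 0.084] [317.34523822 196.16772667]
[0.529, 0.102, 0.009] [315.6699287  220.60206544]
```

```bash
python3 -c "
from h import *
c=cams.read_camera('scene'); t=cams.read_camera('top')
a=cv2.resize(c['color'][120:240,270:370],None,fx=4,fy=4); b=cv2.resize(t['color'][170:290,190:290],None,fx=4,fy=4)
print(proj(t,[.529,.104,.12]))
save({'color':cv2.convertScaleAbs(np.hstack([a,b]),alpha=1.5)},'z1.png')"
```

```text
[247.90952942 223.90325619]
```

View pics/z1.png

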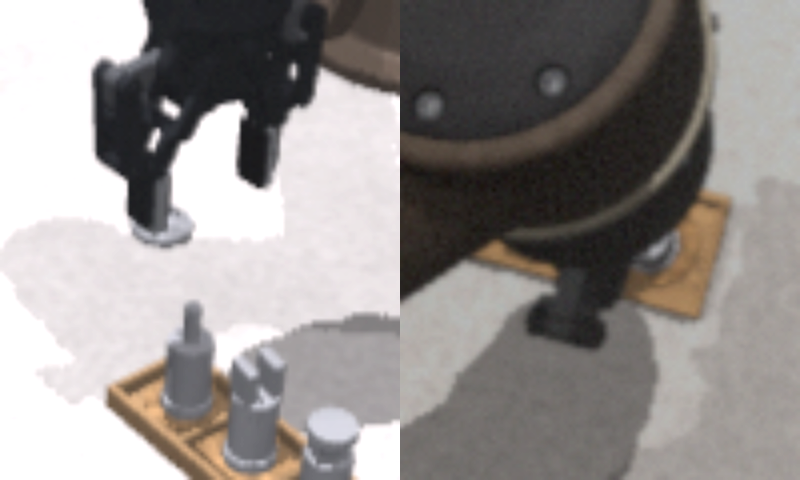

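```bash
python3 -c "
from h import *
c=cams.read_camera('scene'); t=cams.read_camera('top')
def tri(a,b):
    p,d,q,e=np.array(c['position']),ray(c,a),np.array(t['position']),ray(t,b)
    s=np.linalg.lstsq(np.c_[d,-e],q-p,rcond=None)[0]; print(p+d*s[0],q+e*s[1])
tri((345,133),(231,250)); tri((347,144),(231,250))
for z in(.14,.17,.2): print(proj(t,[.475,.12,z]),proj(c,[.475,.12,z]))
s=arm.state();print(s['position'],s['qpos'])"
```

```text
[0.4721323  0.1256021  0.23013335] [0.47331804 0.12346271 0.22997929]
[0.47149414 0.13293393 0.20552225] [0.47513501 0.12626574 0.20503808]
[238.56216459 252.54030058] [338.33972118 167.97058801]
[236.88700481 251.41681073] [339.51429192 156.75000825]
[235.08468849 250.20784621] [340.73971958 145.04149278]
[0.52909285 0.10519617 0.12066728] [ 5.59786334e-01  2.07629270e-01 -4.03782373e-01  3.38649569e-05
 -9.57974943e-01 -8.44585480e-01]
```

The finger positions agree laterally. The open tips look about 20 mm higher than nominal, since the pads swing back when open. I'll descend, close, and check.

```bash
python3 -m pendant '[0.1,0,1,0,0,0.1,0.1,0,2,0,0,0.1,0.1,0,3.1,0,0,0.1,0.1,0,3.1,0,0,0.1,0.1,0,3.1,0,0,0.1]' 0.6; python3 -c "
from h import *
c=cams.read_camera('scene'); a=cv2.resize(c['color'][140:260,270:420],None,fx=4,fy=4)
print(arm.state()['position'],arm.state()['ft_force'])
save({'color':cv2.convertScaleAbs(a,alpha=1.3)},'z2.png')"
```

```text
time: 3.88
position: [0.5273, 0.1011, 0.0263]
orientation: [-0.595, 0.804, 0.0, -0.002]
ft_force: [1.3, 0.1, 0.5]
gripper_width: 0.068
gripper_force: 0.0
[0.5286764  0.10180222 0.0278496 ] [-0.31932554  0.14898115  0.40155774]
```

View pics/z2.png

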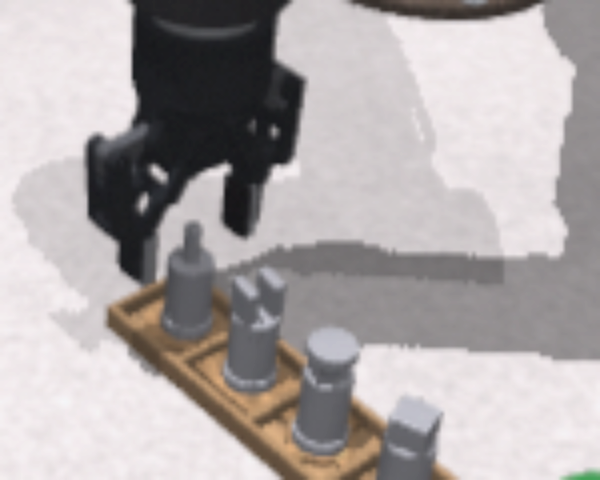

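```bash
python3 -c "
from h import *
c=cams.read_camera('scene'); t=cams.read_camera('top')
a=cv2.resize(c['color'][170:230,285:345],None,fx=6.6,fy=6.6,interpolation=2); b=cv2.resize(t['color'][190:250,215:275],None,fx=6.6,fy=6.6,interpolation=2)
def mk(im,cc,o,P,col):
    u=(proj(cc,P)-o+.5)*6.6; cv2.circle(im,tuple(int(v) for v in u),4,col,-1)
a=np.ascontiguousarray(a);b=cv2.convertScaleAbs(b,alpha=1.6)
ax=np.array([.957,-.289,0])
for s in(-.034,.034):
  for z,col in((.037,(255,0,0)),(.055,(0,255,0)),(.16,(0,0,255))):
    P=np.array([.5285,.102,z])+s*ax; mk(a,c,[285,170],P,col); mk(b,t,[215,190],P,col)
save({'color':np.hstack([a,b])},'z3.png')"
```

```text
(no output)
```

View pics/z3.png

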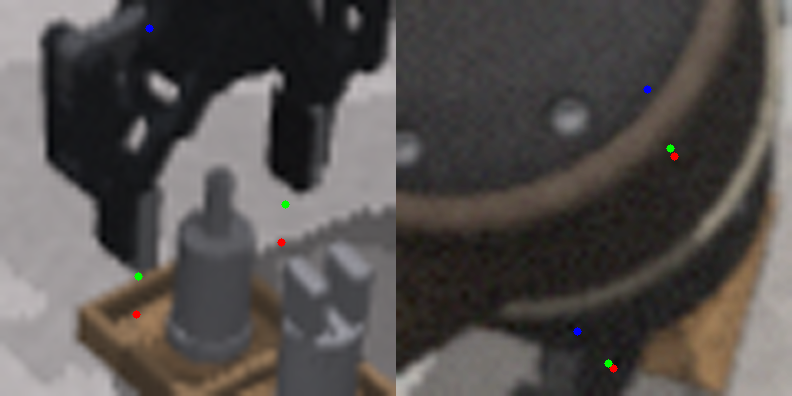

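```bash
python3 -m pendant '[0,0,0,0,0,0,0,0,0,0,0,0,0,0,0,0,0,0,0,0,0,0,0,0,0,0,0,0,0,0]' 0; python3 -c "
from h import *
s=arm.state();print(s['position'],s['ft_force'])
c=cams.read_camera('scene'); t=cams.read_camera('top')
a=cv2.resize(c['color'][170:230,285:345],None,fx=6.6,fy=6.6,interpolation=2); b=cv2.resize(t['color'][190:270,205:285],None,fx=5,fy=5,interpolation=2)[:396]
b=cv2.convertScaleAbs(b,alpha=2)
save({'color':np.hstack([a,b])},'z4.png')"
```

```text
time: 4.45
position: [0.5284, 0.1015, 0.0273]
orientation: [-0.595, 0.804, -0.0, 0.0]
ft_force: [-1.3, 0.1, -0.5]
gripper_width: 0.0427
gripper_force: 0.0
[0.52839145 0.10150283 0.02728743] [-1.26705901  0.11016322 -0.45484804]
```

View pics/z4.png

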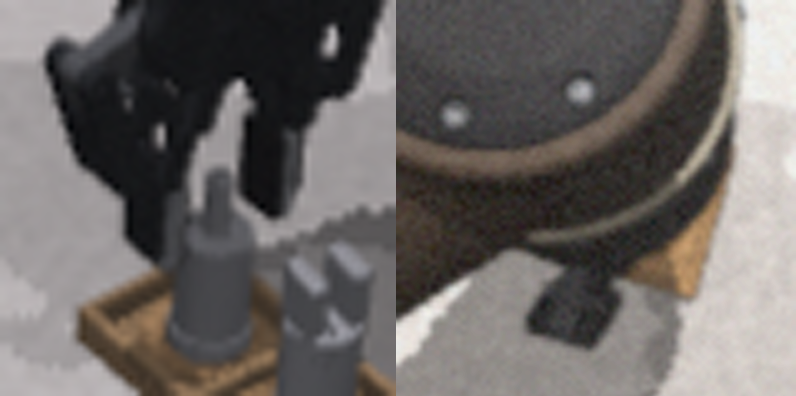

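```bash
python3 -m pendant '[0,0,0.15,0,0,0,0,0,0.3,0,0,0,0,0,0.3,0,0,0,0,0,0.3,0,0,0]' 0;  python3 -m pendant '[0,0,0,0,0,0,0,0,0,0,0,0,0,0,0,0,0,0,0,0,0,0,0,0,0,0,0,0,0,0,0,0,0,0,0,0]' -1; python3 -c "
from h import *
s=arm.state();print(s['position'],s['ft_force'])
c=cams.read_camera('scene'); 
a=cv2.resize(c['color'][170:230,285:345],None,fx=6.6,fy=6.6,interpolation=2)
save({'color':a},'z5.png')"
```

```text
time: 4.88
position: [0.5278, 0.1012, 0.0173]
orientation: [-0.595, 0.804, 0.0, -0.001]
ft_force: [0.2, 0.3, 0.3]
gripper_width: 0.0426
gripper_force: 0.0
time: 5.38
position: [0.5282, 0.1014, 0.0181]
orientation: [-0.595, 0.804, -0.0, 0.0]
ft_force: [-1.3, -0.2, 3.8]
gripper_width: 0.0252
gripper_force: 59.0
[0.52823788 0.10144578 0.01809548] [-1.32905526 -0.17703172  3.81936871]
```

View pics/z5.png

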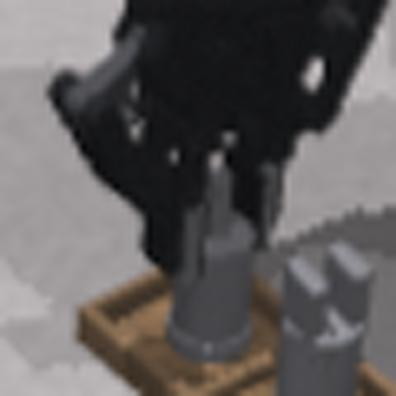

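Grip is solid (59 N) and the pads are on the upper body. I'll lift and carry it to steel pocket +90.

```bash
python3 -m pendant '[0,0,-1,0,0,0,0,0,-2,0,0,0,0,0,-3.4,0,0,0,0,0,-3.4,0,0,0,0,0,-3.4,0,0,0]' -; python3 go.py .594 -.077 .12 -3.8
```

```text
time: 5.85
position: [0.5296, 0.1023, 0.122]
orientation: [-0.595, 0.804, -0.0, 0.003]
ft_force: [-0.7, 0.5, -3.2]
gripper_width: 0.0251
gripper_force: 60.2
[ 5.09 -3.8   0.06] [-0.04  0.03 -2.2 ] norm mm 191 j [ 0.55  0.2  -0.41 -0.   -0.96 -0.85] t 5.85
```

```bash
python3 -m pendant '[1,-0.7,0,0,0,-0.4,2,-1.5,0,0,0,-0.9,3,-2.3,0,0,0,-1.3,4,-3,0,0,0,-1.8,4.8,-3.6,0,0,0,-2.2,5.1,-3.8,0,0,0,-2.2,5.1,-3.8,0,0,0,-2.2,5.1,-3.8,0,0,0,-2.2,5.1,-3.8,0,0,0,-2.2]' -; python3 go.py .594 -.077 .0145 -3.8; python3 -c "
from h import *
c=cams.read_camera('scene'); 
a=cv2.resize(c['color'][100:240,150:340],None,fx=4,fy=4,interpolation=2)
save({'color':a},'z6.png')"
```

```text
time: 6.6
position: [0.5916, -0.0777, 0.1186]
orientation: [-0.683, 0.73, 0.001, -0.001]
ft_force: [-0.9, 0.6, -2.8]
gripper_width: 0.0255
gripper_force: 60.1
[-0.03 -0.09  3.47] [ 0.02 -0.   -0.  ] norm mm 104 j [ 0.2   0.3  -0.28 -0.   -0.99 -0.26] t 6.6
```

View pics/z6.png

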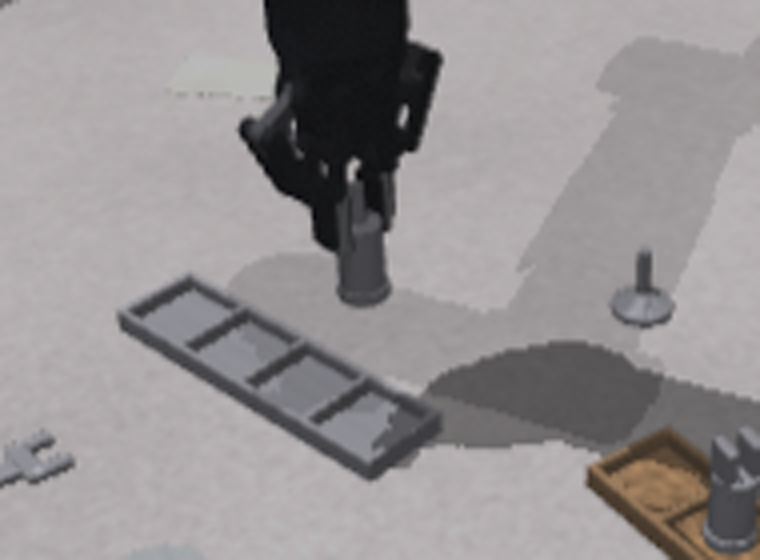

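The pin punch hangs upright, with its foot at about px (241,175). I'll check that against the calibration, then lower.

```bash
python3 -c "
from h import *
c=cams.read_camera('scene'); print(proj(c,[.593,-.0775,.109]))"; python3 -m pendant '[0,-0.05,1,0,0,0,0,-0.05,2,0,0,0,0,-0.05,2.8,0,0,0,0,-0.05,3,0,0,0,0,-0.05,3.2,0,0,0,0,-0.05,3.3,0,0,0,0,-0.05,3.4,0,0,0,0,-0.05,3.45,0,0,0,0,-0.05,3.45,0,0,0,0,-0.05,3.45,0,0,0]' -; python3 go.py .594 -.077 .0145 -3.8
```

```text
[239.61337206 173.21932527]
time: 7.53
position: [0.5946, -0.0783, 0.0173]
orientation: [-0.683, 0.73, -0.0, 0.001]
ft_force: [-0.4, 0.4, -2.6]
gripper_width: 0.0256
gripper_force: 60.0
[-0.04  0.02  0.09] [-0.01  0.    0.  ] norm mm 3 j [ 0.19  0.42 -0.38  0.   -0.77 -0.26] t 7.5333
```

```bash
python3 -m pendant '[0,0,0.05,0,0,0,0,0,0.1,0,0,0,0,0,0.1,0,0,0,0,0,0.1,0,0,0]' -
```

```text
time: 7.87
position: [0.5945, -0.0783, 0.0141]
orientation: [-0.683, 0.73, -0.0, 0.0]
ft_force: [-1.9, 1.5, 3.4]
gripper_width: 0.0255
gripper_force: 60.7
```

Contact felt. I'll release, rise, and go to the fork at (0.547,0.158); its top is at 81 mm.

```bash
python3 -m pendant '[0,0,0,0,0,0,0,0,0,0,0,0,0,0,0,0,0,0,0,0,0,0,0,0]' 0.1; python3 -m pendant '[0,0,-0.5,0,0,0,0,0,-1.5,0,0,0,0,0,-2.5,0,0,0,0,0,-3.5,0,0,0,0,0,-3.5,0,0,0,0,0,-3.5,0,0,0]' 0.5; python3 go.py .5465 .1575 .12 -16.8; python3 -c "
from h import *
for n in('scene','top'):
  c=cams.read_camera(n); print(n,proj(c,[.594,-.077,.005]),[(d['p'],d['xy']) for d in nets.tip_of('punch_pin',n)][:2],[(round(d['p'],2),np.round(d['rect'])) for d in nets.trace('punch_pin',n)][:2])"
```

```text
time: 8.2
position: [0.5941, -0.0783, 0.0134]
orientation: [-0.683, 0.73, -0.0, 0.0]
ft_force: [0.8, -0.3, -0.7]
gripper_width: 0.047
gripper_force: 0.0
time: 8.7
position: [0.5954, -0.0781, 0.1205]
orientation: [-0.683, 0.73, -0.001, 0.002]
ft_force: [-0.2, 0.6, -0.6]
gripper_width: 0.0638
gripper_force: 0.0
[-7.73  2.15  0.02] [-0.04  0.01  2.17] norm mm 241 j [ 0.19  0.3  -0.27  0.   -0.99 -0.26] t 8.7
scene [242.32035297 207.2631674 ] [(0.76, [243.3, 208.4])] [(0.49, array([244., 199.,  10.,  27.]))]
top [337.13430814 198.17827168] [(0.51, [333.6, 195.2])] [(0.74, array([336., 197.,  17.,  19.]))]
```

The pin punch stands as predicted, within 1 px in the scene view. Now the fork.

```bash
python3 -m pendant '[-1.3,0.4,0,0,0,0.4,-2.6,0.8,0,0,0,0.8,-3.9,1.1,0,0,0,1.2,-5.2,1.5,0,0,0,1.6,-6.5,1.8,0,0,0,2,-7.4,2.1,0,0,0,2.2,-7.73,2.15,0,0,0,2.2,-7.73,2.15,0,0,0,2.2,-7.73,2.15,0,0,0,2.2]' 0.5; python3 go.py .5465 .1575 .0183 -16.8
```

```text
time: 9.75
position: [0.5447, 0.1576, 0.1178]
orientation: [-0.596, 0.803, 0.0, -0.001]
ft_force: [0.1, -0.3, -0.3]
gripper_width: 0.0644
gripper_force: 0.0
[-0.02 -0.06  3.32] [ 0.01 -0.01 -0.02] norm mm 100 j [ 0.63  0.26 -0.35  0.   -0.97 -0.92] t 9.75
```

```bash
python3 -m pendant '[0,0,1,0,0,0,0,0,2,0,0,0,0,0,2.8,0,0,0,0,0,3.3,0,0,0,0,0,3.35,0,0,0,0,0,3.35,0,0,0,0,0,3.35,0,0,0]' 0.4;  python3 -m pendant '[0,0,0,0,0,0,0,0,0,0,0,0,0,0,0,0,0,0,0,0,0,0,0,0,0,0,0,0,0,0,0,0,0,0,0,0,0,0,0,0,0,0]' -1
```

```text
time: 10.33
position: [0.5458, 0.1568, 0.0186]
orientation: [-0.595, 0.804, -0.0, 0.0]
ft_force: [1.2, -0.1, 1.5]
gripper_width: 0.06
gripper_force: 0.0
time: 10.92
position: [0.5459, 0.1577, 0.0194]
orientation: [-0.595, 0.804, -0.0, 0.001]
ft_force: [-0.7, -1.7, 5.2]
gripper_width: 0.0252
gripper_force: 58.7
```

```bash
python3 -m pendant '[0,0,-1,0,0,0,0,0,-2,0,0,0,0,0,-3.4,0,0,0,0,0,-3.4,0,0,0,0,0,-3.4,0,0,0]' -; python3 go.py .5905 -.137 .12 -3.8
```

```text
time: 11.33
position: [0.5463, 0.1584, 0.1228]
orientation: [-0.595, 0.804, -0.0, 0.003]
ft_force: [-0.4, 0.3, -3.4]
gripper_width: 0.0253
gripper_force: 60.2
[ 8.99 -4.28  0.07] [-0.04  0.04 -2.2 ] norm mm 299 j [ 0.63  0.25 -0.34 -0.   -0.97 -0.92] t 11.3333
```

```bash
python3 -m pendant '[1.1,-0.5,0,0,0,-0.3,2.2,-1.05,0,0,0,-0.55,3.3,-1.6,0,0,0,-0.8,4.4,-2.1,0,0,0,-1.1,5.5,-2.6,0,0,0,-1.4,6.6,-3.1,0,0,0,-1.7,7.7,-3.7,0,0,0,-2,8.6,-4.1,0,0,0,-2.2,9,-4.28,0,0,0,-2.2,9,-4.28,0,0,0,-2.2,9,-4.28,0,0,0,-2.2]' -; python3 go.py .5905 -.137 .015 -3.8
```

```text
time: 12.25
position: [0.5877, -0.1388, 0.1184]
orientation: [-0.682, 0.731, 0.001, -0.001]
ft_force: [0.1, 0.3, -3.4]
gripper_width: 0.0252
gripper_force: 60.0
[-0.07 -0.1   3.45] [ 0.02  0.   -0.02] norm mm 103 j [ 0.09  0.31 -0.26 -0.   -1.   -0.16] t 12.25
```

```bash
python3 -m pendant '[-0.05,-0.05,1,0,0,0,-0.05,-0.05,2,0,0,0,-0.05,-0.05,2.8,0,0,0,-0.05,-0.05,3,0,0,0,-0.05,-0.05,3.15,0,0,0,-0.05,-0.05,3.3,0,0,0,-0.05,-0.05,3.35,0,0,0,-0.05,-0.05,3.4,0,0,0,-0.05,-0.05,3.4,0,0,0]' -; python3 -m pendant '[0,0,0.05,0,0,0,0,0,0.1,0,0,0,0,0,0.1,0,0,0,0,0,0.1,0,0,0]' -
```

```text
time: 13.0
position: [0.5911, -0.1369, 0.0188]
orientation: [-0.683, 0.73, -0.0, 0.001]
ft_force: [-0.1, -0.1, -3.0]
gripper_width: 0.0253
gripper_force: 59.9
time: 13.33
position: [0.591, -0.1371, 0.0154]
orientation: [-0.683, 0.73, -0.0, 0.0]
ft_force: [0.1, 0.6, -0.5]
gripper_width: 0.0252
gripper_force: 60.3
```

```bash
python3 -m pendant '[0,0,0.02,0,0,0,0,0,0.02,0,0,0]' -; python3 -m pendant '[0,0,0,0,0,0,0,0,0,0,0,0,0,0,0,0,0,0,0,0,0,0,0,0]' 0.1; python3 -m pendant '[0,0,-0.5,0,0,0,0,0,-1.5,0,0,0,0,0,-2.5,0,0,0,0,0,-3.5,0,0,0,0,0,-3.5,0,0,0,0,0,-3.5,0,0,0]' 0.5; python3 go.py .5645 .215 .12 -16.8; python3 -c "
from h import *
for n in('scene','top'):
  c=cams.read_camera(n); print(n,proj(c,[.5905,-.137,.005]),[(d['p'],d['xy']) for d in nets.tip_of('punch_fork',n)][:2])"
```

```text
time: 13.5
position: [0.591, -0.1371, 0.0154]
orientation: [-0.683, 0.73, -0.0, 0.0]
ft_force: [-2.0, 0.1, 5.3]
gripper_width: 0.0256
gripper_force: 61.1
time: 13.83
position: [0.5905, -0.137, 0.0143]
orientation: [-0.683, 0.73, -0.0, -0.0]
ft_force: [-0.2, 0.1, -0.2]
gripper_width: 0.0469
gripper_force: 0.0
time: 14.33
position: [0.5918, -0.1369, 0.1214]
orientation: [-0.683, 0.73, -0.001, 0.002]
ft_force: [0.7, -0.0, -1.4]
gripper_width: 0.064
gripper_force: 0.0
[-11.65   1.68   0.05] [-0.04  0.01  2.17] norm mm 353 j [ 0.09  0.31 -0.26  0.   -1.   -0.16] t 14.3333
scene [225.94157634 197.79150783] [(0.6, [225.6, 199.6])]
top [365.47625928 199.12368481] [(0.55, [364.6, 201.4])]
```

```bash
python3 -m pendant '[-1.3,0.2,0,0,0,0.3,-2.6,0.4,0,0,0,0.6,-3.9,0.6,0,0,0,0.9,-5.2,0.8,0,0,0,1.2,-6.5,1,0,0,0,1.5,-7.8,1.2,0,0,0,1.8,-9.1,1.35,0,0,0,2,-10.4,1.5,0,0,0,2.2,-11.3,1.65,0,0,0,2.2,-11.65,1.68,0,0,0,2.2,-11.65,1.68,0,0,0,2.2,-11.65,1.68,0,0,0,2.2]' 0.5; python3 go.py .5645 .215 .0183 -16.8
```

```text
time: 15.53
position: [0.5627, 0.215, 0.1181]
orientation: [-0.595, 0.803, -0.0, -0.001]
ft_force: [-0.3, -0.4, 0.5]
gripper_width: 0.0644
gripper_force: 0.0
[-0.02 -0.06  3.33] [ 0.01 -0.02 -0.02] norm mm 100 j [ 0.69  0.31 -0.27 -0.   -1.   -0.98] t 15.5333
```

```bash
python3 -m pendant '[0,0,1,0,0,0,0,0,2,0,0,0,0,0,2.8,0,0,0,0,0,3.3,0,0,0,0,0,3.35,0,0,0,0,0,3.35,0,0,0,0,0,3.35,0,0,0]' 0.4;  python3 -m pendant '[0,0,0,0,0,0,0,0,0,0,0,0,0,0,0,0,0,0,0,0,0,0,0,0,0,0,0,0,0,0,0,0,0,0,0,0,0,0,0,0,0,0]' -1; python3 -m pendant '[0,0,-1,0,0,0,0,0,-2,0,0,0,0,0,-3.4,0,0,0,0,0,-3.4,0,0,0,0,0,-3.4,0,0,0]' -; python3 go.py .5865 -.197 .12 -3.8
```

```text
time: 16.12
position: [0.564, 0.2145, 0.0196]
orientation: [-0.595, 0.804, -0.0, 0.0]
ft_force: [-0.6, 0.5, 0.4]
gripper_width: 0.0596
gripper_force: 0.0
time: 16.7
position: [0.5641, 0.2154, 0.0202]
orientation: [-0.595, 0.804, -0.0, 0.001]
ft_force: [-0.2, -2.0, 5.9]
gripper_width: 0.0259
gripper_force: 58.6
time: 17.12
position: [0.5646, 0.2162, 0.1237]
orientation: [-0.595, 0.804, 0.0, 0.003]
ft_force: [-0.6, -0.1, -3.5]
gripper_width: 0.026
gripper_force: 59.8
[12.96 -4.72  0.08] [-0.04  0.04 -2.2 ] norm mm 414 j [ 0.69  0.3  -0.26 -0.   -1.   -0.98] t 17.1167
```

```bash
python3 -m pendant '[1.25,-0.45,0,0,0,-0.2,2.5,-0.9,0,0,0,-0.45,3.75,-1.35,0,0,0,-0.65,5,-1.8,0,0,0,-0.85,6.25,-2.25,0,0,0,-1.1,7.5,-2.7,0,0,0,-1.3,8.75,-3.2,0,0,0,-1.5,10,-3.65,0,0,0,-1.7,11.2,-4.1,0,0,0,-1.9,12.3,-4.5,0,0,0,-2.1,12.96,-4.72,0,0,0,-2.2,12.96,-4.72,0,0,0,-2.2]' -; python3 -m pendant '[0,0,0,0,0,0,0,0,0,0,0,0]' -; python3 go.py .5865 -.197 .016 -3.8
```

```text
time: 18.12
position: [0.5834, -0.2018, 0.1186]
orientation: [-0.682, 0.731, 0.001, -0.001]
ft_force: [0.4, 0.6, -2.5]
gripper_width: 0.0262
gripper_force: 59.8
time: 18.28
position: [0.5841, -0.1978, 0.1194]
orientation: [-0.683, 0.73, 0.001, -0.001]
ft_force: [0.6, -0.2, -2.9]
gripper_width: 0.0262
gripper_force: 59.8
[-0.03 -0.09  3.45] [ 0.02  0.   -0.01] norm mm 103 j [-0.01  0.33 -0.23 -0.   -1.01 -0.06] t 18.2833
```

```bash
python3 -m pendant '[-0.03,-0.05,1,0,0,0,-0.03,-0.05,2,0,0,0,-0.03,-0.05,2.8,0,0,0,-0.03,-0.05,3,0,0,0,-0.03,-0.05,3.15,0,0,0,-0.03,-0.05,3.3,0,0,0,-0.03,-0.05,3.35,0,0,0,-0.03,-0.05,3.4,0,0,0,-0.03,-0.05,3.4,0,0,0]' -; python3 -m pendant '[0,0,0.05,0,0,0,0,0,0.1,0,0,0,0,0,0.1,0,0,0,0,0,0.1,0,0,0]' -
```

```text
time: 19.03
position: [0.5873, -0.1973, 0.0197]
orientation: [-0.683, 0.73, -0.001, 0.001]
ft_force: [-0.0, -0.9, -1.7]
gripper_width: 0.0261
gripper_force: 59.7
time: 19.37
position: [0.5871, -0.1974, 0.0163]
orientation: [-0.683, 0.73, -0.0, 0.0]
ft_force: [1.0, 0.3, 0.2]
gripper_width: 0.0261
gripper_force: 60.0
```

```bash
python3 -m pendant '[0,0,0.02,0,0,0,0,0,0.02,0,0,0]' -; python3 -m pendant '[0,0,0,0,0,0,0,0,0,0,0,0,0,0,0,0,0,0,0,0,0,0,0,0]' 0.1; python3 -m pendant '[0,0,-0.5,0,0,0,0,0,-1.5,0,0,0,0,0,-2.5,0,0,0,0,0,-3.5,0,0,0,0,0,-3.5,0,0,0,0,0,-3.5,0,0,0]' 0.5; python3 go.py .5822 .2722 .12 -16.8; python3 -c "
from h import *
for n in('scene','top'):
  c=cams.read_camera(n); print(n,proj(c,[.5865,-.197,.005]),[(d['p'],d['xy']) for d in nets.tip_of('punch_mushroom',n)][:2])"
```

```text
time: 19.53
position: [0.5872, -0.1975, 0.0162]
orientation: [-0.683, 0.73, -0.001, 0.0]
ft_force: [-1.1, 0.5, 5.7]
gripper_width: 0.0262
gripper_force: 60.7
time: 19.87
position: [0.5866, -0.1974, 0.0151]
orientation: [-0.683, 0.73, 0.0, -0.0]
ft_force: [0.3, -0.0, 0.5]
gripper_width: 0.0472
gripper_force: 0.0
time: 20.37
position: [0.588, -0.1974, 0.1224]
orientation: [-0.683, 0.73, -0.002, 0.002]
ft_force: [-0.3, -0.3, 0.3]
gripper_width: 0.0644
gripper_force: 0.0
[-15.61   1.23   0.08] [-0.04  0.01  2.17] norm mm 470 j [-0.01  0.33 -0.23  0.   -1.01 -0.06] t 20.3667
scene [210.6238537  188.76714797] [(0.52, [209.5, 190.0])]
top [393.75689636 200.30681897] [(0.45, [394.2, 198.7])]
```

Good. Last is the square punch.

```bash
python3 -m pendant '[-1.3,0.1,0,0,0,0.2,-2.6,0.2,0,0,0,0.4,-3.9,0.3,0,0,0,0.6,-5.2,0.4,0,0,0,0.8,-6.5,0.5,0,0,0,1,-7.8,0.6,0,0,0,1.2,-9.1,0.7,0,0,0,1.4,-10.4,0.8,0,0,0,1.6,-11.7,0.9,0,0,0,1.8,-13,1,0,0,0,2,-14.3,1.1,0,0,0,2.17,-15.61,1.23,0,0,0,2.17]' 0.5; python3 go.py .5822 .2722 .12 -16.8
```

```text
time: 21.57
position: [0.58, 0.2739, 0.1189]
orientation: [-0.596, 0.803, -0.0, -0.001]
ft_force: [-0.1, -0.5, -0.7]
gripper_width: 0.0644
gripper_force: 0.0
[ 0.03 -0.09 -0.04] [ 0.01 -0.02 -0.01] norm mm 3 j [ 0.74  0.37 -0.18 -0.   -1.03 -1.04] t 21.5667
```

```bash
python3 -m pendant '[0.03,-0.03,1,0,0,0,0.03,-0.03,2,0,0,0,0.03,-0.03,2.8,0,0,0,0.03,-0.03,3.3,0,0,0,0.03,-0.03,3.38,0,0,0,0.03,-0.03,3.38,0,0,0,0.03,-0.03,3.38,0,0,0]' 0.4;  python3 -m pendant '[0,0,0,0,0,0,0,0,0,0,0,0,0,0,0,0,0,0,0,0,0,0,0,0,0,0,0,0,0,0,0,0,0,0,0,0,0,0,0,0,0,0]' -1; python3 -m pendant '[0,0,-1,0,0,0,0,0,-2,0,0,0,0,0,-3.4,0,0,0,0,0,-3.4,0,0,0,0,0,-3.4,0,0,0]' -; python3 go.py .5825 -.257 .12 -3.8
```

```text
time: 22.15
position: [0.5818, 0.2713, 0.019]
orientation: [-0.596, 0.803, -0.0, -0.0]
ft_force: [0.1, 0.1, 0.8]
gripper_width: 0.06
gripper_force: 0.0
time: 22.73
position: [0.5823, 0.2717, 0.0203]
orientation: [-0.596, 0.803, -0.0, 0.001]
ft_force: [-1.6, -0.9, 6.3]
gripper_width: 0.0254
gripper_force: 58.7
time: 23.15
position: [0.5827, 0.2724, 0.124]
orientation: [-0.596, 0.803, 0.0, 0.003]
ft_force: [-0.4, -0.4, -3.4]
gripper_width: 0.0251
gripper_force: 59.7
[16.9  -5.1   0.06] [-0.04  0.04 -2.17] norm mm 529 j [ 0.74  0.36 -0.17  0.   -1.03 -1.03] t 23.15
```

```bash
python3 -m pendant '[1.25,-0.4,0,0,0,-0.2,2.5,-0.75,0,0,0,-0.35,3.75,-1.1,0,0,0,-0.5,5,-1.5,0,0,0,-0.65,6.25,-1.9,0,0,0,-0.8,7.5,-2.25,0,0,0,-1,8.75,-2.6,0,0,0,-1.15,10,-3,0,0,0,-1.3,11.25,-3.4,0,0,0,-1.45,12.5,-3.75,0,0,0,-1.6,13.5,-4.05,0,0,0,-1.8,14,-4.2,0,0,0,-2]' -; python3 -m pendant '[0,0,0,0,0,0,0,0,0,0,0,0]' -; python3 go.py .5825 -.257 .12 -3.8
```

```text
time: 24.15
position: [0.5788, -0.1705, 0.1192]
orientation: [-0.676, 0.737, 0.001, -0.001]
ft_force: [0.5, -0.2, -1.9]
gripper_width: 0.025
gripper_force: 59.7
time: 24.32
position: [0.5793, -0.1682, 0.1192]
orientation: [-0.676, 0.737, 0.001, -0.001]
ft_force: [-0.2, 0.0, -2.0]
gripper_width: 0.0254
gripper_force: 59.7
[ 2.94 -0.36 -0.03] [ 0.02  0.   -0.2 ] norm mm 89 j [ 0.04  0.31 -0.26 -0.   -1.   -0.13] t 24.3167
```

```bash
python3 -m pendant '[1,-0.1,0,0,0,-0.1,2,-0.2,0,0,0,-0.2,2.7,-0.3,0,0,0,-0.2,2.94,-0.36,0,0,0,-0.2,2.94,-0.36,0,0,0,-0.2,2.94,-0.36,0,0,0,-0.2]' -; python3 go.py .5825 -.257 .0165 -3.8
```

```text
time: 24.82
position: [0.5835, -0.2552, 0.12]
orientation: [-0.684, 0.729, 0.001, -0.0]
ft_force: [-0.2, 0.1, -2.5]
gripper_width: 0.0254
gripper_force: 59.7
[0.06 0.03 3.45] [0.01 0.01 0.03] norm mm 103 j [-0.11  0.36 -0.19 -0.   -1.03  0.04] t 24.8167
```

```bash
python3 -m pendant '[0.05,0.05,1,0,0,0,0.05,0.05,2,0,0,0,0.05,0.05,2.8,0,0,0,0.05,0.05,3,0,0,0,0.05,0.05,3.15,0,0,0,0.05,0.05,3.3,0,0,0,0.05,0.05,3.35,0,0,0,0.05,0.05,3.4,0,0,0,0.05,0.05,3.4,0,0,0]' -; python3 -m pendant '[0,0,0.05,0,0,0,0,0,0.1,0,0,0,0,0,0.1,0,0,0,0,0,0.1,0,0,0]' -
```

```text
time: 25.57
position: [0.583, -0.2574, 0.0197]
orientation: [-0.685, 0.729, -0.001, 0.0]
ft_force: [-0.2, 0.2, -1.8]
gripper_width: 0.0256
gripper_force: 59.6
time: 25.9
position: [0.5828, -0.2576, 0.0164]
orientation: [-0.684, 0.729, -0.0, 0.0]
ft_force: [-0.0, 0.4, 1.3]
gripper_width: 0.0257
gripper_force: 60.0
```

```bash
python3 -m pendant '[0,0,0.02,0,0,0,0,0,0.02,0,0,0]' -; python3 -m pendant '[0,0,0,0,0,0,0,0,0,0,0,0,0,0,0,0,0,0,0,0,0,0,0,0]' 0.1; python3 -m pendant '[0,0,-0.5,0,0,0,0,0,-1.5,0,0,0,0,0,-2.5,0,0,0,0,0,-4,0,0,0,-2,-1,-5,0,0,0,-4,-2,-5,0,0,0,-5,3,-5,0,0,0,-6,3,-5,0,0,0,-7,3,-5,0,0,0,-7,3,-5,0,0,0,-7,3,-5,0,0,0]' 0.5; python3 -c "
from h import *
c=cams.read_camera('scene'); t=cams.read_camera('top')
a=cv2.resize(c['color'][150:250,160:350],(380,200),interpolation=2); b=cv2.resize(t['color'][165:235,310:450],(760,380),interpolation=2)
a=cv2.resize(c['color'][160:230,170:270],(760,532),interpolation=2)
save({'color':a},'e1.png'); save({'color':cv2.convertScaleAbs(b,alpha=1.6)},'e2.png')"
```

```text
time: 26.07
position: [0.5829, -0.2577, 0.0164]
orientation: [-0.685, 0.729, -0.001, 0.0]
ft_force: [-1.9, 1.0, 7.1]
gripper_width: 0.0253
gripper_force: 60.7
time: 26.4
position: [0.5823, -0.2575, 0.0151]
orientation: [-0.684, 0.729, 0.0, -0.0]
ft_force: [-0.6, -0.4, -0.5]
gripper_width: 0.0472
gripper_force: 0.0
time: 27.32
position: [0.5036, -0.0401, 0.1654]
orientation: [-0.685, 0.729, 0.0, 0.0]
ft_force: [-0.4, 0.1, -0.1]
gripper_width: 0.0638
gripper_force: 0.0
```

View pics/e1.png

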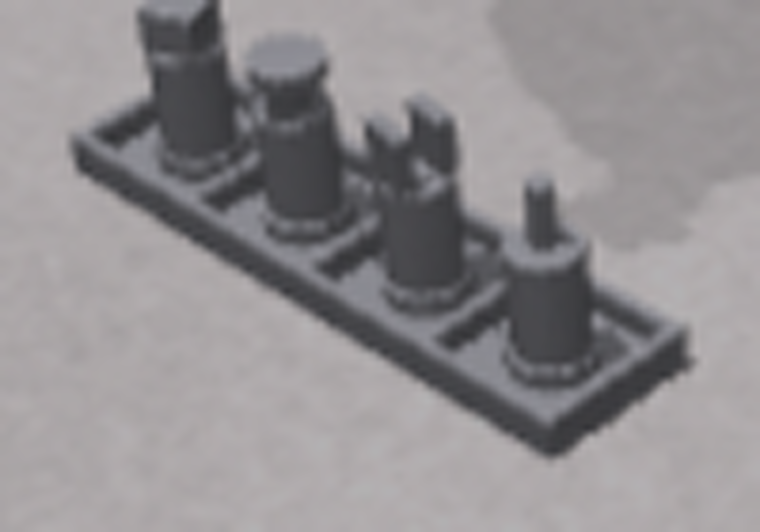

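View pics/e2.png

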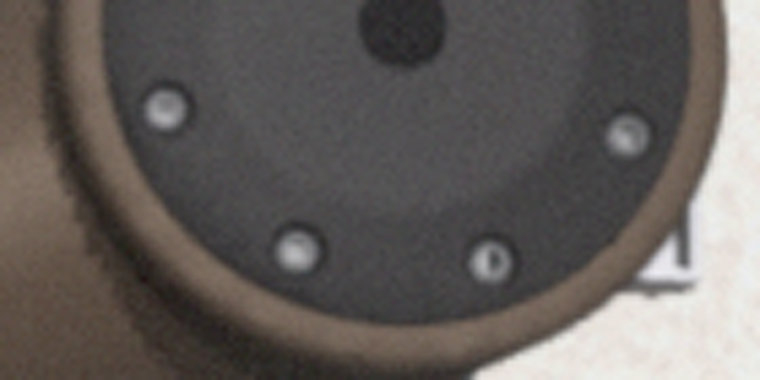

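The scene view shows all four punches upright on the floor near their pocket centres: square (195,160), mushroom (305,225), fork (425,290) and pin (550,365). That is the reversed order. The top view is hidden by the arm.

```bash
python3 -c "
from plant import arm
print(arm.job_done())"
```

```text
the job is handed in; nothing more can be done
None
```

All four punches are in the steel tray in reverse order, upright and near their pocket centres in the last scene-camera picture (the arm hid the top view); I handed the job in at about 27 s and got no verdict back.

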